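Let the next jar out of the gravity dispenser

ROBOT

A 6-joint arm with a two-finger parallel gripper is mounted at the origin on the work surface. World frame = base frame: x ahead of the robot, y to its left, z up, the work surface at z = 0. Lengths are in mm, angles in rad, forces in N, time in s.
With the tool pointing down it reaches from about 400 to 925 mm from the base axis. Payload 12.5 kg.
Tool frame: the origin (TCP) lies on the centre line of the jaws, within the pads' length; the fingertips stand 25 mm ahead of it and the grasp point (between the pads) lies 6 mm ahead of it (env.tip_extent is the distance from the TCP to the fingertips, in mm); x points along the fingers, z is the direction in which the jaws open and shut, and the axes are right-handed (so a half turn about x gives the same grasp; the last joint's range is limited). The gripper opens to 95 mm and grips with 3 to 60 N. Pads are 20 mm wide; open, the fingers measure 119 mm over their backs; the gripper's body (75 mm by 180 mm) begins 59 mm behind the grasp point.
Start: joints at [-1.427, 0.491, 1.559, -0, 1.092, -0.106], TCP at [154.528, -605.611, 239.661] pointing down, gripper open.
Joint ranges: [-3.1, 3.1], [-0.84, 2.19], [0.05, 2.79], [-1.13, 4.28], [0.06, 2.93], [-2.69, 2.69]. Speed limits (rad/s): [2.22, 2.22, 2.79, 3.14, 3.14, 3.14].

INTERFACE

Orientations are given as [roll, pitch, yaw] about the fixed x, y, z axes, in that order (R = Rz(yaw) Ry(pitch) Rx(roll)).
In Python, from cell import env gives the robot as it stands.
- The arm moves only by the tool step_arm, never from a script. Its argument "rows" is a list of rows, each a list of 6 numbers: the shift along the tool's x, y, z in mm, then the turn, a rotation vector about the tool's x, y, z in rad. In form: [[x, y, z, wx, wy, wz], ...]. A call has 1 to 8 rows; each row shifts and turns the pose as measured when the row begins, along the tool's axes as they then stand; what a row does not reach is not made up. A row lasts 1/8 s, in which the tool goes at most 62.5 mm and 10.7 degrees, less where a joint would pass 70% of its speed; a pose out of reach is approached as far as the arm can. A call is refused whole if a number of a shift passes 62.5 or a number of a turn 0.188, either way. A call with a gripper value outside its range is refused whole. "grip" is the finger opening in mm, from 0 to 95.1, set as the call begins (left out, the last holds). The fingers move at their own pace and stop on an object; the grip force is fixed at half the most. Time passes only in rows, so rows that do not move let the fingers close. It gives the time, the measured TCP pose, the force and the opening at its end, in the units of the state.
- env.state(): the state, without advancing time (a new reading comes with each control period).
- env.read_camera(name): name is "scene" or "top" or "wrist"; returns the picture (384x512x3 uint8, red, green, blue); there is no depth.
- env.get_calibration(name): a dict with "fx", "fy", "cx", "cy" (pixels), "pose" (4x4, takes a point from camera to world coordinates); the wrist camera has in their place "hand_eye" (4x4, takes a point from camera to tool coordinates, whose origin is the TCP and whose axes are the tool frame's). Camera axes: x right, y down, z forward; pixel columns grow to the right and rows downward; lengths in mm; the calibration is good to about 2 mm. The wrist camera is an equidistant fisheye: a pixel r from the principal point sees the ray r / f radians off the axis. A picture is of the moment at which its call begins: read the wrist's pose just before it. get_calibration takes no time and is no camera call.
- env.job_done(): hands the job in, once; it reports no verdict.
The state is a dict: "t": time; "joints": joint angles; "qvel": joint speeds; "tau": joint torques, N m; "eef_pos": TCP position; "tcp_rot": TCP orientation; "ft_force": force on the tool from outside, world axes, zero at the start; "moment": the same for the moment, N m; "opening": opening from 0.0 (shut) to 1.0 (fully open).
Only numpy, scipy, OpenCV 4.12 (cv2) and the standard library are available. Lean on these libraries where they do the work, as an engineer would, in place of code of your own. Each camera call takes 0.05 s, during which the arm holds its last target.

TASK

Let the jar out of the dispenser: with your fingertips, press the yellow pad of the lever right down so that the clear lid stands wide open and the jar rolls into the front tray. Then ease the lever back up under your fingers so that the lid comes down gently all the way and does not slam shut, and take the hand away. Work the lid only by its lever, do not touch the jar, lift nothing, and leave the loose stock on the table where it stands.

Things in the scene. Friction and masses are not known exactly. Their poses are not given: they have to be found in the camera images.
- dispenser: fixed white jar dispenser, x from -155 to +125 mm, 130 mm wide (y), 155 mm high, its -x end roughly facing the robot. Origin on its underside at table height, half-way across; z up. x 0 to 120: jar compartment (walls 149 mm high) under the clear, orange-edged lid. x -146 to 0: open front tray (walls 78 mm high, front one green). A steel ramp falls to -x through both. Lever on the left (+y) side.
- lever_pad (a point): centre of the upper face of the lever's yellow pad, which measures 60 mm (dispenser x) by 56 mm (dispenser y), 8 mm thick; at rest it is level, 125 mm above the table, at x -120, y +125 mm from the dispenser's origin, and it has free air beneath. Pressed right down it has sunk about 39 mm, moved less than 10 mm along dispenser x, and tilts by 0.286 rad (its -x end lower).
- lever (a joint): angle of the lever (rad): 0 at rest (pad up), 0.286 right down at its stop. Its pivot is level, along the dispenser's y, 140 mm behind the pad (at x +20, height 115 mm). About 3 to 8 N on the pad presses it down; let go, it springs up at once under the weight of the lid.
- lid (a joint): opening of the lid (rad): 0 shut, 0.8 wide open; linked to the lever, always 2.8 times its angle. Hinge level along the dispenser's y at x +105, height 152 mm; the top runs from there towards -x and ends in a lip that hangs down at x 0 and holds the jar back. The lid's weight (350 g) shuts it: let go it slams; the lid closing at 2 rad/s or more in its last half (about 0.1 m/s at the pad) is a slam.
- jar_mid (a point): centre of the jar: a white plastic jar with a green band, 50 mm in diameter, 85 mm long, lying across the ramp (along dispenser y) behind the lip. Once the lid is open by about 0.4 rad it rolls by itself, in under a second, to the front wall of the tray.
- tray_mid (a point): where the jar's centre comes to rest in the front tray: at x -112 mm from the dispenser's origin, about 48 mm above the table.
- jar_a: bystander: upright white jar, green band, 52 mm across, 85 mm high, loose, right of the front tray; origin under its centre
- jar_b: bystander: upright white jar, green band, 48 mm across, 70 mm high, loose, left of the lever's pad; origin under its centre
- carton_a: bystander: upright green and red carton, 50 x 55 x 110 mm high, loose, left of the dispenser's rear half; origin under its centre
- carton_b: bystander: upright red and yellow carton, 55 x 60 x 100 mm high, loose; origin under its centre
- tape: bystander: brown roll of tape lying flat, 90 mm across, 35 mm high, loose, right of the dispenser's rear half; origin under its centre
- scanner: bystander: black hand scanner lying flat, 110 x 45 x 30 mm, loose; origin on its underside

How it is judged (in metres and radians):
On the way, in this order (a step that is already met when the one before it is completed fails the run):
1. the fingers press the lever and the lid stands wide open (0.65 rad or more) (value of joint lid above 0.65 rad and contact force between the fingers and lever above 0.5 N), for 0.2 s.
2. the lid is back down, with the jar in the front tray (value of joint lid below 0.04 rad and x of jar_mid in the frame of dispenser between -0.135 and -0.095 m and z of jar_mid in the frame of dispenser below 0.065 m and y of jar_mid in the frame of dispenser between -0.03 and 0.03 m), for 0.2 s.
At the end, for the whole second after the job is handed in: the lid is shut (within 0.04 rad), the jar lies still in the front tray against its front wall (within about 20 mm), the lever is released, and every bystander is within 20 mm of where it stood (all of step 2 and linear speed of jar below 0.02 m/s and contact force between the arm and lever below 0.2 N and distance of each of jar_a, jar_b, carton_a, carton_b, tape, scanner from where it was at the start of the episode below 0.02 m); the robot touches nothing.
It fails at once if the lid slams: in the last half of its way it closes at 2 rad/s or more (value of joint lid below 0.4 rad and velocity of joint lid below -2 rad/s).
It fails at once if the robot touches the jar (over 0.5 N) or it is lifted (contact force between any of the arm, the fingers and jar above 0.5 N or z of jar_mid in the frame of dispenser above 0.13 m).
It fails at once if the robot touches the lid itself (over 1 N) (contact force between any of the arm, the fingers and lid above 1 N).
It fails at once if the loose stock is knocked over, lifted or pushed away by more than 30 mm (distance of any of jar_a, jar_b, carton_a, carton_b, tape, scanner from where it was at the start of the episode above 0.03 m or angle between any of jar_a, jar_b, carton_a, carton_b, tape, scanner's own z axis and vertical above 0.4 rad).
It also fails if it takes over 38 s, if anything falls off the work surface, if the arm or the gripper's body presses on something with over 40 N, if the wrist force passes 120 N, or if a joint passes its speed limit or range.

## Working session

There is one attempt and no reset: what is moved stays moved. The work goes in short steps, Python scripts to look and compute and a tool call to move; the robot and the scene stay as the last step left them, time stands still between calls to the robot, and variables do not carry over. Pictures are saved under pics/ and viewed, and the job is handed in when it is done.

Besides the shell and the picture viewer there is one more tool, called as name(argument=value, ...) on one line, values as JSON. step_arm: Moves the arm, as the interface text tells. Its arguments: {"type":"object","properties":{"rows":{"type":"array","items":{"type":"array","items":{"type":"number"}}},"grip":{"type":"number"}},"required":["rows"]}

```bash
ls; mkdir -p pics; python3 - <<'E'
from cell import env
import cv2
print(env.state(), env.tip_extent)
for n in("scene","top"):
    im=env.read_camera(n); cv2.imwrite(f"pics/{n}0.png",im[:,:,::-1])
    print(env.get_calibration(n))
E
```

```text
pics
{'t': 0.0, 'joints': array([-1.42659854e+00,  4.91562777e-01,  1.55949832e+00,  2.13974097e-06,
        1.09171072e+00, -1.05598526e-01]), 'qvel': array([ 0.00046975, -0.00076783, -0.00139882,  0.0001893 ,  0.00135468,
       -0.00097449]), 'tau': array([-1.16976782e-03, -6.12642503e+01, -2.58178461e+01,  6.91433530e-02,
        4.82101820e-02, -8.43375119e-05]), 'eef_pos': array([ 154.49254585, -605.3551331 ,  239.0429114 ]), 'tcp_rot': array([3.03438479, 1.56961716, 1.71338378]), 'ft_force': array([-0.4099113 ,  0.05859202, -0.08843063]), 'moment': array([0.00352516, 0.01138137, 0.02527499]), 'opening': 0.9988322658733744} 25.0
{'fx': 452.4903639271538, 'fy': 452.4903639271538, 'cx': 256.35823842296145, 'cy': 189.57089559126393, 'pose': array([[-1.25922091e-01,  7.06553297e-01, -6.96366330e-01,
         1.56154242e+03],
       [ 9.91868442e-01,  7.66098788e-02, -1.01626374e-01,
         1.34480310e+02],
       [-1.84559099e-02, -7.03500792e-01, -7.10454795e-01,
         1.10672369e+03],
       [ 0.00000000e+00,  0.00000000e+00,  0.00000000e+00,
         1.00000000e+00]])}
{'fx': 356.39245664993956, 'fy': 356.39245664993956, 'cx': 260.873697467084, 'cy': 190.97911427596, 'pose': array([[ 1.87978344e-02, -9.92099858e-01,  1.24034325e-01,
         4.83934462e+02],
       [-9.99667971e-01, -1.64630311e-02,  1.98221118e-02,
        -9.41801971e+00],
       [-1.76235334e-02, -1.24365755e-01, -9.92079921e-01,
         1.17056272e+03],
       [ 0.00000000e+00,  0.00000000e+00,  0.00000000e+00,
         1.00000000e+00]])}
```

View pics/scene0.png

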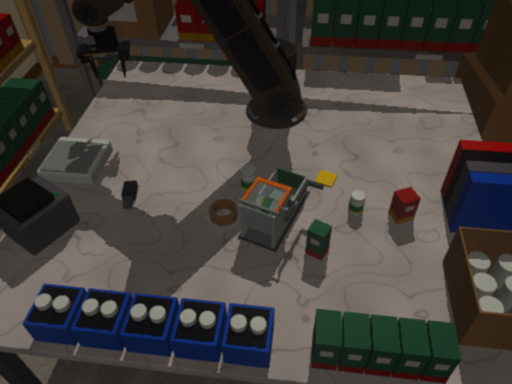

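View pics/top0.png

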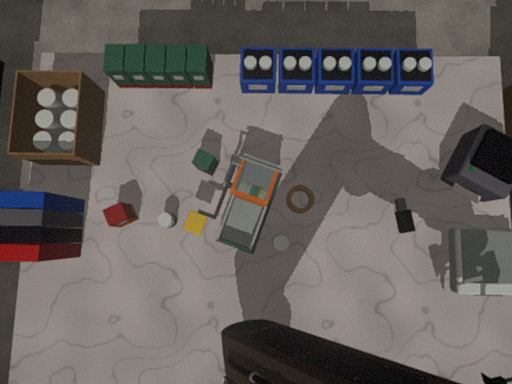

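The scene view shows the dispenser at about (270,205), with the yellow pad at (325,178). In the top view the pad is at (195,222) and the jar to its left (jar_b) at (167,220). Next I'll measure the pad and the dispenser yaw.

```bash
cat > h.py <<'E'
import numpy as np, cv2
from cell import env
def ray(n,u,v):
    c=env.get_calibration(n);P=c['pose']
    d=P[:3,:3]@np.array([(u-c['cx'])/c['fx'],(v-c['cy'])/c['fy'],1]);return P[:3,3],d/np.linalg.norm(d)
def onz(n,u,v,z):
    o,d=ray(n,u,v);return o+d*(z-o[2])/d[2]
def tri(a,b):
    (o1,d1),(o2,d2)=ray('scene',*a),ray('top',*b)
    A=np.stack([d1,-d2],1);s=np.linalg.lstsq(A,o2-o1,rcond=None)[0]
    p,q=o1+s[0]*d1,o2+s[1]*d2;return (p+q)/2,np.linalg.norm(p-q)
E
python3 - <<'E'
from h import *
C={}
for n,roi in(("scene",(300,160,345,200)),("top",(175,205,220,245))):
    im=cv2.imread(f"pics/{n}0.png");h=cv2.cvtColor(im,cv2.COLOR_BGR2HSV)
    m=cv2.inRange(h,(18,140,100),(35,255,255));k=np.zeros_like(m);x0,y0,x1,y1=roi;k[y0:y1,x0:x1]=255;m&=k
    cs,_=cv2.findContours(m,cv2.RETR_EXTERNAL,cv2.CHAIN_APPROX_NONE);c=max(cs,key=cv2.contourArea)
    M=cv2.moments(m,True);ce=(M['m10']/M['m00'],M['m01']/M['m00']);C[n]=ce
    print(n,ce,cv2.contourArea(c),"at z125:",onz(n,*ce,125))
    b=cv2.boxPoints(cv2.minAreaRect(c)); w=np.array([onz(n,*p,125)[:2] for p in b]);print(b.tolist(),w.round(),np.linalg.norm(np.diff(w,axis=0),axis=1),np.arctan2(*np.diff(w,axis=0).T[::-1]))
    # orange
    mo=cv2.inRange(h,(5,170,140),(15,255,255));M=cv2.moments(mo,True);print('orange n',(mo>0).sum(),M['m10']/M['m00'],M['m01']/M['m00'])
print(tri(C['scene'],C['top']))
a=cv2.imread('pics/top0.png')[120:270,90:320];cv2.imwrite('pics/topz.png',cv2.resize(a,None,fx=3.4,fy=3.4,interpolation=cv2.INTER_CUBIC))
a=cv2.imread('pics/scene0.png')[140:270,190:430];cv2.imwrite('pics/scenez.png',cv2.resize(a,None,fx=3.3,fy=3.3,interpolation=cv2.INTER_CUBIC))
E
```

```text
scene (325.771186440678, 177.83050847457628) 208.0 at z125: [524.75644144 203.04311609 125.        ]
[[314.6788024902344, 180.8831787109375], [319.3795471191406, 167.9561767578125], [336.6423034667969, 174.23355102539062], [331.9415588378906, 187.16055297851562]] [[542. 169.]
 [481. 182.]
 [505. 237.]
 [564. 223.]] [62.24254137 59.47848924 61.01557684] [ 2.93538518  1.16465755 -0.2330049 ]
orange n 189 269.65608465608466 188.8941798941799
top (194.84166666666667, 222.35833333333332) 325.5 at z125: [518.65557979 203.49826102 125.        ]
[[182.79452514648438, 228.54794311523438], [189.90411376953125, 209.58905029296875], [206.78082275390625, 215.91781616210938], [199.67123413085938, 234.876708984375]] [[500. 238.]
 [556. 220.]
 [538. 169.]
 [482. 188.]] [58.92108669 53.61468985 58.73739867] [-0.3189417  -1.90807333  2.81695859]
orange n 301 251.54152823920265 189.3388704318937
(array([518.90008294, 203.99666985, 119.63499567]), np.float64(1.172748986356725))
```

View pics/topz.png

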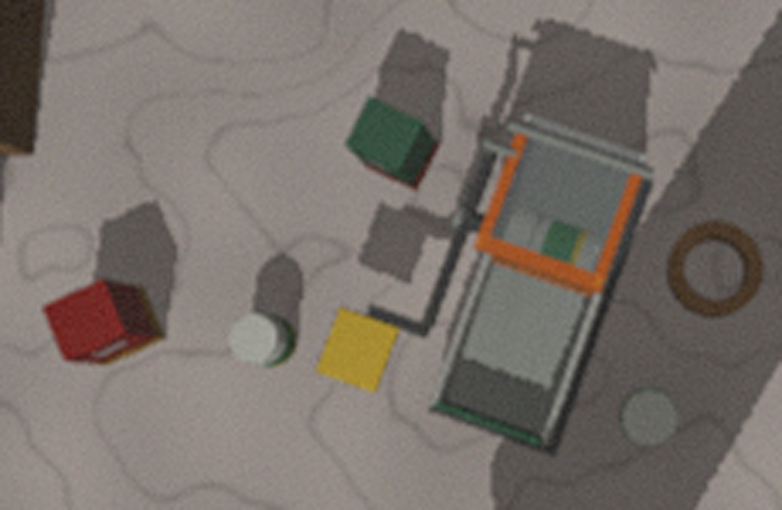

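View pics/scenez.png

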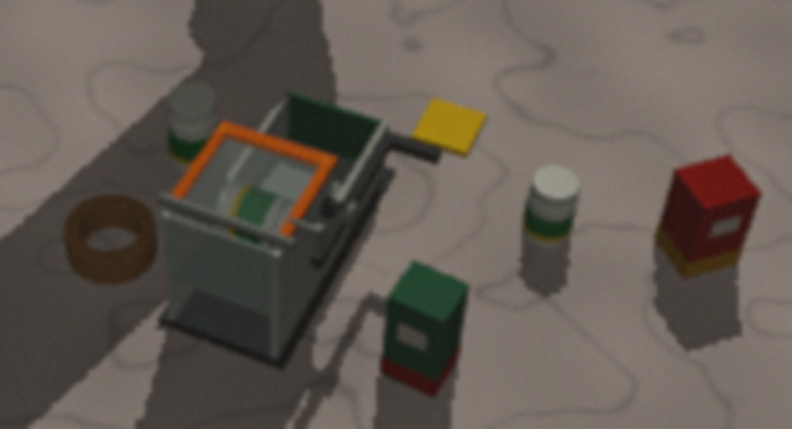

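The dispenser's pad and lid are clear in both views, with jar_b standing just left of the pad. Now I'll check yaw against the dispenser edges, work out where jar_b stands, and get the tool axes.

```bash
python3 - <<'E'
from h import *
from scipy.spatial.transform import Rotation as R
f=lambda x,y:(90+x/3.4,120+y/3.4)
fl=onz('top',*f(433,408),78);fr=onz('top',*f(548,448),78)
print('front',fl,fr,np.linalg.norm(fl-fr)); d=fl-fr; print('yaw',np.arctan2(-d[0],d[1]))
# lid lip corners z~152, hinge side
pts=[onz('top',*f(*p),152) for p in((480,245),(602,290),(640,180),(520,140))]
print(np.round(pts)); d=pts[0]-pts[1]; print('yaw lip',np.arctan2(-d[0],d[1])); d=pts[2]-pts[1];print('yaw side',np.arctan2(d[1],d[0]))
print('jar_b top',onz('top',*f(256,338),70))
yaw=-.33;Q=R.from_euler('z',yaw).as_matrix()
print('O',np.array([519,203.7,0])-Q@[-120,125,0],'front mid in disp', Q.T@((fl+fr)/2-(np.array([519,203.7,0])-Q@[-120,125,0])))
s=env.state();print(R.from_euler('xyz',s['tcp_rot']).as_matrix().round(3))
E
```

```text
front [467.96209632 142.07290263  78.        ] [434.64918168  38.27810179  78.        ] 109.0096828920193
yaw -0.31056422986262017
[[607.  97. 152.]
 [570.  -8. 152.]
 [665. -38. 152.]
 [698.  65. 152.]]
yaw lip -0.33709224275679067
yaw side -0.3150045577438843
jar_b top [527.90533374 306.87162384  70.        ]
O [592.01970267  46.55954365   0.        ] front mid in disp [-147.25490986   -4.33486768   78.        ]
[[-0.     0.969  0.247]
 [ 0.001  0.247 -0.969]
 [-1.     0.    -0.001]]
```

step_arm(rows=[[-2, 47, -34, 0, 0, 0], [-2, 47, -34, 0, 0, 0], [-2, 47, -34, 0, 0, 0], [-2, 47, -34, 0, 0, 0], [-2, 47, -34, 0, 0, 0], [-2, 47, -34, 0, 0, 0], [-2, 47, -34, 0, 0, 0], [-2, 47, -34, 0, 0, 0]], grip=0)

```text
t: 1.1
eef_pos: [457.9, -240.6, 253.8]
tcp_rot: [-3.045, 1.567, 1.91]
ft_force: [0.6, -1.1, 0.0]
opening: 0.215
```

step_arm(rows=[[0, 21, -52, 0, 0, 0], [0, 21, -52, 0, 0, 0], [0, 21, -52, 0, 0, 0], [0, 21, -52, 0, 0, 0], [0, 21, -52, 0, 0, 0], [0, 21, -52, 0, 0, 0], [0, 21, -52, 0, 0, 0], [0, 21, -52, 0, 0, 0]])

```text
t: 2.1
eef_pos: [522.1, 218.5, 254.2]
tcp_rot: [-2.798, 1.566, 2.158]
ft_force: [-0.0, -0.7, 0.2]
opening: 0.001
```

step_arm(rows=[[0, 0, 0, 0.14, 0, 0], [0, 0, 0, 0.14, 0, 0], [0, 0, 0, 0.14, 0, 0], [0, 0, 0, 0.14, 0, 0], [0, 0, 0, 0, 0, 0]])

```text
t: 2.72
eef_pos: [521.0, 223.1, 252.1]
tcp_rot: [-1.707, 1.564, 2.679]
ft_force: [-0.4, 0.6, 0.1]
opening: 0.006
```

```bash
cat > go.py <<'E'
from h import *
from scipy.spatial.transform import Rotation as R
def rel(tgt,yaw=-.32,pitch=0):
    s=env.state();T=R.from_euler('xyz',s['tcp_rot'])
    G=R.from_matrix(np.array([[0,0,-1],[0,1,0],[1,0,0]]).T)  # placeholder
    zz=-np.array([-np.sin(yaw),np.cos(yaw),0]);xx=np.array([0,0,-1.]);yy=np.cross(zz,xx)
    G=R.from_matrix(np.stack([xx,yy,zz],1))
    print('t',s['t'],'pos',s['eef_pos'].round(1),'f',s['ft_force'].round(1),'open',s['opening'],'j',s['joints'].round(2))
    print('shift',T.inv().apply(np.array(tgt)-s['eef_pos']).round(1),'rot',(T.inv()*G).as_rotvec().round(3))
E
python3 - <<'E'
from go import *
rel([519,203.7,160])
s=env.state()
for n in('scene','top'):
    cv2.imwrite(f'pics/{n}1.png',env.read_camera(n)[:,:,::-1])
a=cv2.imread('pics/scene1.png')[100:270,190:430];cv2.imwrite('pics/scene1z.png',cv2.resize(a,None,fx=3.3,fy=3.3,interpolation=cv2.INTER_CUBIC))
E
```

```text
t 2.725 pos [521.  223.1 252.1] f [-0.4  0.6  0.1] open 0.006308858952636365 j [0.29 0.4  1.69 0.01 1.06 2.18]
shift [92.   5.  19.1] rot [-0.006 -0.001  0.007]
```

View pics/scene1z.png

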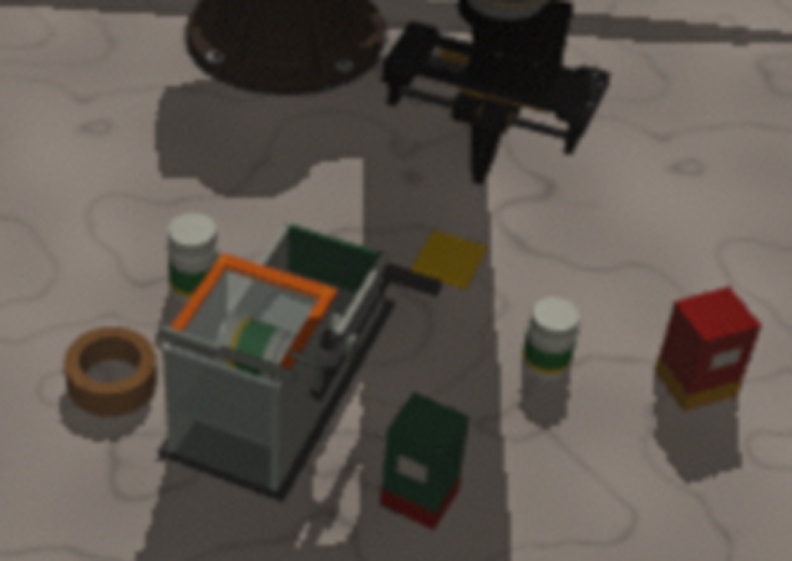

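The closed fingers stand above the pad, at about (480,180) in the zoom against the pad at (450,258). I'm lowering them to just over it, with a y/z correction.

step_arm(rows=[[25, 2, 7, 0, 0, 0], [25, 2, 6, 0, 0, 0], [25, 1, 6, 0, 0, 0], [10, 0, 0, 0, 0, 0], [0, 0, 0, 0, 0, 0]])

```text
t: 3.45
eef_pos: [519.8, 203.5, 165.6]
tcp_rot: [-1.983, 1.565, 2.417]
ft_force: [0.7, 0.5, 0.3]
opening: 0.005
```

```bash
python3 - <<'E'
from go import *
rel([519,203.7,150])
cv2.imwrite(f'pics/w2.png',env.read_camera('wrist')[:,:,::-1])
a=env.read_camera('scene')[100:270,190:430,::-1];cv2.imwrite('pics/scene2z.png',cv2.resize(a,None,fx=3.3,fy=3.3,interpolation=cv2.INTER_CUBIC))
E
```

```text
t 3.45 pos [519.8 203.5 165.6] f [0.7 0.5 0.3] open 0.004814747732951927 j [0.25 0.49 1.8  0.01 0.86 2.13]
shift [15.6 -0.8  0.1] rot [ 0.008 -0.002  0.005]
```

View pics/scene2z.png

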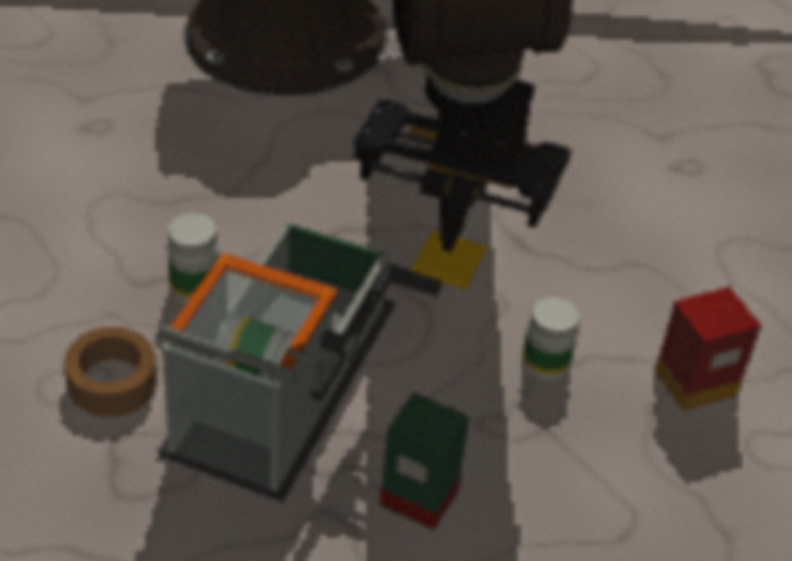

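View pics/w2.png

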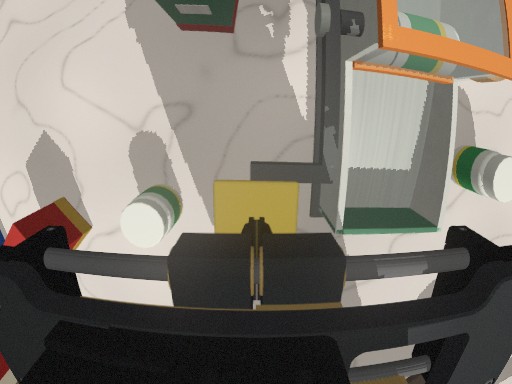

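The wrist view shows the fingertips at about (257,222), centred across the pad (columns 215–298). Starting the press.

step_arm(rows=[[6, 0, 0, 0, 0, 0], [6, 0, 0, 0, 0, 0], [6, 0, 0, 0, 0, 0], [5, 0, 0, 0, 0, 0]])

```text
t: 4.05
eef_pos: [520.6, 204.4, 144.1]
tcp_rot: [-2.898, 1.566, 1.503]
ft_force: [-2.8, -0.7, 6.3]
opening: 0.002
```

step_arm(rows=[[5, 0, 0, 0, 0, 0], [5, 0, 0, 0, 0, 0], [5, 0, 0, 0, 0, 0], [5, 0, 0, 0, 0, 0]])

```text
t: 4.55
eef_pos: [521.2, 204.2, 124.5]
tcp_rot: [2.914, 1.565, 1.033]
ft_force: [0.3, -2.5, 6.1]
opening: 0.004
```

step_arm(rows=[[4, 0, 0, 0, 0, 0], [4, 0, 0, 0, 0, 0], [3, 0, 0, 0, 0, 0], [0, 0, 0, 0, 0, 0]])

```text
t: 5.05
eef_pos: [522.8, 203.7, 113.7]
tcp_rot: [2.469, 1.563, 0.588]
ft_force: [-1.7, -0.2, 4.4]
opening: 0.004
```

```bash
python3 - <<'E'
from go import *
rel([519,203.7,113])
cv2.imwrite(f'pics/w3.png',env.read_camera('wrist')[:,:,::-1])
a=env.read_camera('scene')[100:270,190:430,::-1];cv2.imwrite('pics/scene3z.png',cv2.resize(a,None,fx=3.3,fy=3.3,interpolation=cv2.INTER_CUBIC))
E
```

```text
t 5.05 pos [522.8 203.7 113.7] f [-1.7 -0.2  4.4] open 0.004047352796847628 j [0.25 0.56 1.85 0.   0.73 2.13]
shift [ 0.7 -3.6  1.2] rot [ 0.01  -0.006 -0.005]
```

View pics/scene3z.png

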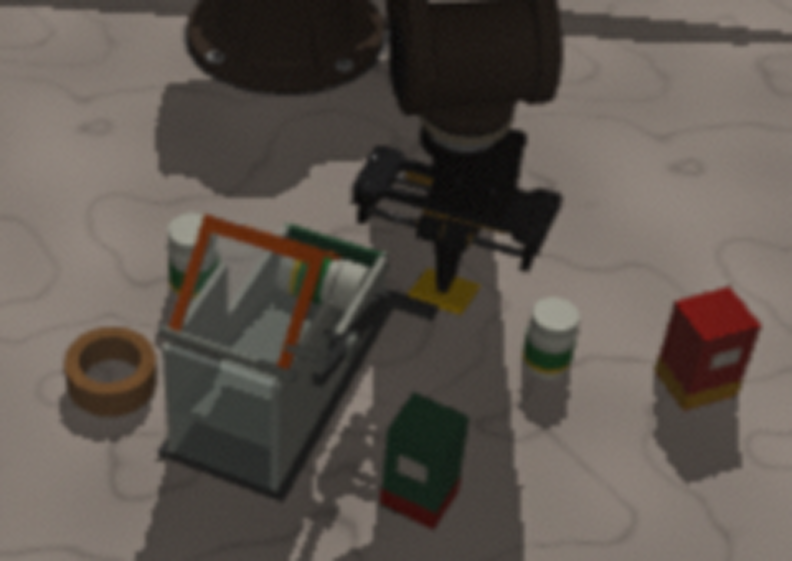

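View pics/w3.png

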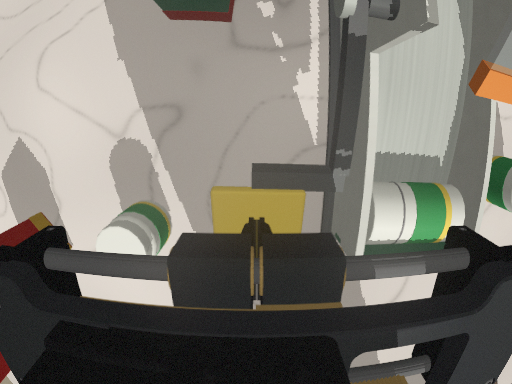

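The lid stands wide open and the jar has rolled into the tray, at (415,212) in the wrist view. I'll press slightly deeper, towards the stop, and hold so the lid angle isn't in doubt.

step_arm(rows=[[2, 0, 0, 0, 0, 0], [1, 0, 0, 0, 0, 0], [0, 0, 0, 0, 0, 0], [0, 0, 0, 0, 0, 0], [0, 0, 0, 0, 0, 0]])

```text
t: 5.78
eef_pos: [522.7, 203.7, 113.6]
tcp_rot: [2.362, 1.561, 0.481]
ft_force: [-0.8, -0.8, 4.6]
opening: 0.005
```

```bash
python3 - <<'E'
from go import *
rel([519,203.7,113])
cv2.imwrite(f'pics/w4.png',env.read_camera('wrist')[:,:,::-1])
a=env.read_camera('scene')[100:270,190:430,::-1];cv2.imwrite('pics/scene4z.png',cv2.resize(a,None,fx=3.3,fy=3.3,interpolation=cv2.INTER_CUBIC))
E
```

```text
t 5.775 pos [522.7 203.7 113.6] f [-0.8 -0.8  4.6] open 0.004816530610450156 j [0.25 0.56 1.85 0.   0.73 2.13]
shift [ 0.5 -3.6  1.2] rot [ 0.01  -0.007 -0.007]
```

View pics/w4.png

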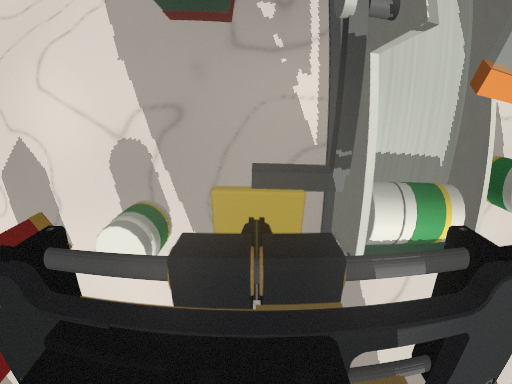

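View pics/scene4z.png

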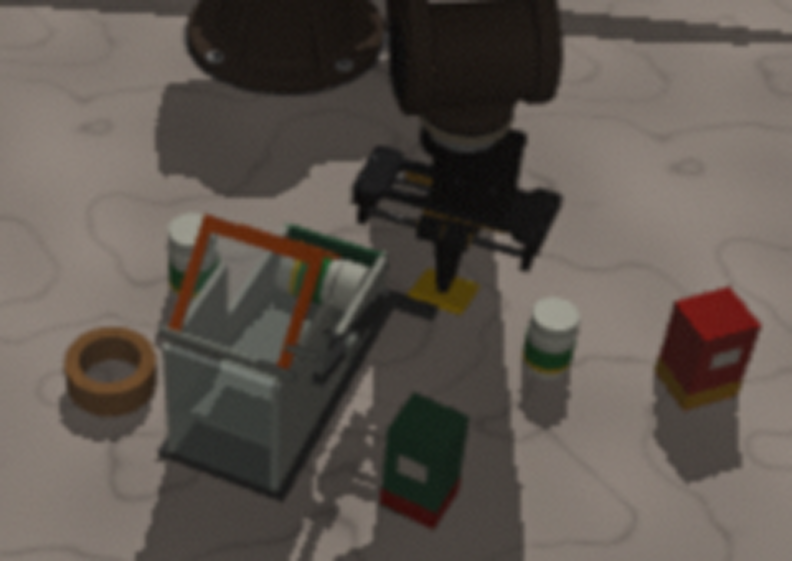

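```bash
python3 - <<'E'
from go import *
Q=R.from_euler('z',-.32).as_matrix();O=np.array([519,203.7,0])-Q@[-120,125,0]
for nm,p in(('shut',[(225,262),(335,296)]),('open',[(205,219),(325,258)])):
  for (u,v),y in zip(p,(-58,58)):
    u,v=190+u/3.3,100+v/3.3
    o,d=ray('scene',u,v);o=Q.T@(o-O);d=Q.T@d
    P=o+d*(y-o[1])/d[1]
    # on circle: least-error ray point to circle radius ~103 about (105,152), any y
    A=np.linspace(0,.9,901);C=np.stack([105-103*np.cos(A),0*A+y,152+103*np.sin(A)],1)
    e=np.linalg.norm(np.cross(C-o,d),axis=1);i=e.argmin();print(nm,y,A[i],e[i].round(1))
E
```

```text
shut -58 0.0 6.8
shut 58 0.0 0.9
open -58 0.733 1.3
open 58 0.778 0.2
```

The lid measures about 0.75 rad open, held for roughly 0.7 s. Now I'll ease it up slowly, at about 24 mm/s or less.

step_arm(rows=[[-3, 0, 0, 0, 0, 0], [-3, 0, 0, 0, 0, 0], [-3, 0, 0, 0, 0, 0], [-3, 0, 0, 0, 0, 0], [-3, 0, 0, 0, 0, 0], [-3, 0, 0, 0, 0, 0]])

```text
t: 6.62
eef_pos: [521.1, 204.1, 132.2]
tcp_rot: [2.651, 1.564, 0.771]
ft_force: [-4.7, 0.1, 4.0]
opening: 0.006
```

step_arm(rows=[[-3, 0, 0, 0, 0, 0], [-3, 0, 0, 0, 0, 0], [-3, 0, 0, 0, 0, 0]])

```text
t: 7.0
eef_pos: [521.1, 204.1, 142.0]
tcp_rot: [2.632, 1.564, 0.751]
ft_force: [-4.1, 2.3, 5.3]
opening: 0.003
```

step_arm(rows=[[-2, 0, 0, 0, 0, 0], [-2, 0, 0, 0, 0, 0], [-2, 0, 0, 0, 0, 0], [-2, 0, 0, 0, 0, 0]])

```text
t: 7.5
eef_pos: [521.7, 203.9, 151.1]
tcp_rot: [2.498, 1.562, 0.618]
ft_force: [-0.2, -0.3, -0.1]
opening: 0.005
```

Contact is lost at about z=151, as expected. I'm backing off further up.

step_arm(rows=[[-3, 0, 0, 0, 0, 0], [-10, 0, 0, 0, 0, 0], [-20, 0, 0, 0, 0, 0], [-30, 0, 0, 0, 0, 0], [-30, -10, 0, 0, 0, 0], [-10, -30, 0, 0, 0, 0], [0, -30, 0, 0, 0, 0], [0, 0, 0, 0, 0, 0]])

```text
t: 8.5
eef_pos: [454.7, 224.5, 260.2]
tcp_rot: [2.278, 1.557, 0.396]
ft_force: [0.4, 0.3, 0.3]
opening: 0.001
```

```bash
python3 - <<'E'
from go import *
rel([519,203.7,113])
cv2.imwrite(f'pics/w5.png',env.read_camera('wrist')[:,:,::-1])
a=env.read_camera('scene')[100:270,190:430,::-1];cv2.imwrite('pics/scene5z.png',cv2.resize(a,None,fx=3.3,fy=3.3,interpolation=cv2.INTER_CUBIC))
E
```

```text
t 8.5 pos [454.7 224.5 260.2] f [0.4 0.3 0.3] open 0.0012592991756484526 j [0.33 0.3  1.82 0.   1.01 2.21]
shift [147.9  66.1   1.4] rot [ 0.009 -0.009 -0.01 ]
```

View pics/w5.png

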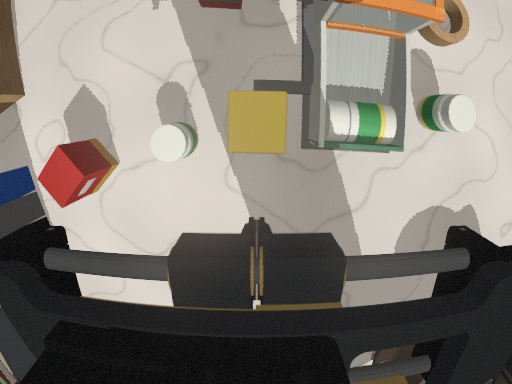

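View pics/scene5z.png

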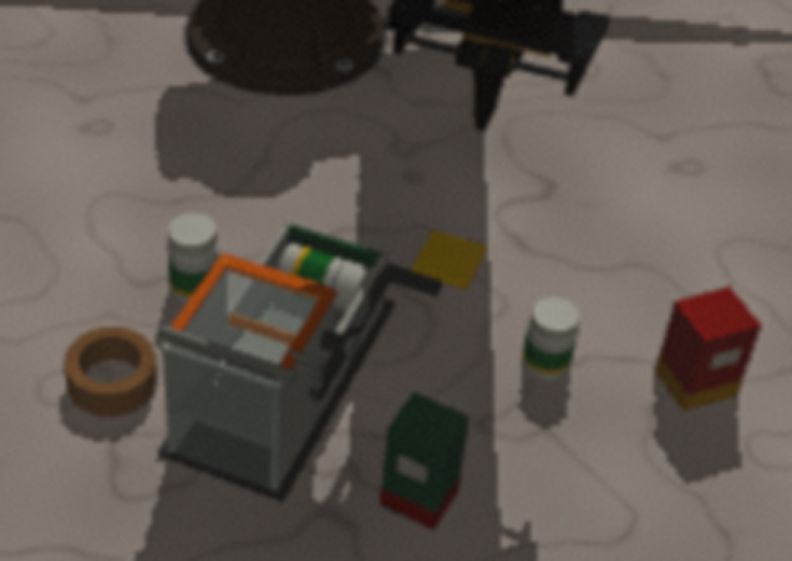

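The lid is shut with its edges at the starting pixels, and the pad is back up at (450,258). The jar lies against the front wall, the neighbouring stock stands where it did, and the hand is clear. Handing in.

```bash
python3 -c "
from cell import env
print(env.job_done())"
```

```text
the job is handed in; nothing more can be done
None
```

I pressed the lever's yellow pad down with the closed fingertips, and the jar rolled into the front tray. I then eased the lever back up, took the hand away and handed the job in at about 8.6 s. It reported no verdict.

- **Opening:** pressing down about 36 mm opened the lid to 0.73–0.78 rad as measured in the scene image, held for roughly 0.7 s. The force on the fingers was about 4.5 N. Two small further presses moved the pad no deeper, so I can't say whether the lever reached its stop.
- **Closing:** I brought the lever up at about 25 mm/s or less, well under the 0.1 m/s slam limit. Contact ended as the pad reached its rest height. I had no direct reading of the lid's speed.
- **Last checks:** the final pictures show the lid shut, the pad back at its starting position and the jar against the tray's front wall. The wrist force was about zero and the arm was clear.
- **Bystanders:** jar_a, jar_b, both cartons and the tape look unmoved. I judged this by eye in the pictures and did not measure it. The scanner was outside those last views, but the arm never went low near it.

No check failed or disagreed beyond these limits.

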